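Free the stop cam and dock the specimen carriage

TASK

Dock the specimen cup in its reading position: first push the upright handle of the stop cam round, either way, until the cam's low point faces the carriage and the handle points straight away from the carriage, and only then push the carriage forward by its rear plate until it is fully home. Nothing needs gripping; leave the cam at its low point and the carriage home. Do not touch the cup, which must stay upright in its seat, and leave the loose things beside the dock where they are.

Things in the scene. Friction and masses are not known exactly. Their poses are not given: they have to be found in the camera images.
- dock: fixed aluminium base plate, 255 x 116 x 8 mm, screwed to the worktop at any yaw within about 0.3 rad. Its frame: origin on the worktop, x forward along the slide (away from the robot), y left, z up; the plate spans x -140 to +115 mm, y -58 to +58 mm. It carries a white carriage on two low rails and, in front of it, a steel eccentric cam. The cam's pivot is at x = +45, y = 0 mm. Two black light-gate posts, 42 mm high, stand at x = -20, y = +-51 mm beside the rails
- carriage (a joint): travel of the carriage along the dock's x axis, m: 0 = fully back (as at the start), 0.050 = fully home against its stops. Friction 1.5 N, it stays where it is left. The carriage is 66 mm wide and about 94 mm long; its steel nose runs against the rim of the cam, so unless the cam is within about 0.3 rad of its low point it blocks the carriage (from its starting angles 11 to 35 mm before home)
- push_plate (a point): centre of the rear face of the upright white push plate at the back of the carriage, 60 mm above the worktop; it moves with the carriage. The plate is 56 mm wide (dock y), 6 mm thick and stands from 20 to 76 mm above the worktop; its rear face looks to the dock's -x, 44 mm behind the cup's axis, and is pushed towards the dock's +x
- cam (a joint): angle of the cam, rad, counter-clockwise positive from above. 0 = high point and handle towards the carriage (dock -x); +3.14 or -3.14 = low point towards the carriage, handle straight away from it (dock +x). Starts anywhere from -1.9 to 1.9; turns between stops at -3.6 and +3.6; friction 0.35 N m, it stays where it is left
- cam_pivot (a point): top of the cam's hub on the upright turning axis, 44 mm above the worktop. The cam is a steel disc of 32 mm radius, 20 to 34 mm above the worktop, its centre 18 mm off the axis on the side of the handle
- cam_pin (a point): the cam's upright black handle pin, 13 mm in diameter, 58 mm from the turning axis, standing at the end of a flat arm (36 to 42 mm above the worktop) from 42 up to 91 mm; the point is on the pin's axis 70 mm above the worktop and goes round with the cam
- cup_center (a point): centre (half-way up) of the closed white specimen cup, 55 mm in diameter, 47 mm high, standing loose 10 mm deep in a round seat on the carriage; its top is 70 mm above the worktop. Not to be touched
- dropper: loose dropper bottle, 28 mm wide, 62 mm high, beside the dock's left edge; origin at the centre of its underside. Leave alone. (Farther left stands a tall table fan, an obstacle: its base and guard reach over about x 0.57 to 0.85, y 0.15 to 0.55 m of the robot's frame and about 0.45 m high; pass it at x below 0.5)
- vial: loose small vial with a lid, 25 mm wide, 34 mm high, beside the dock's right edge; origin at the centre of its underside. Leave alone
- tape: loose roll of tape lying flat, 67 mm in diameter, 18 mm high, beside the dock's right edge near the robot; origin at the centre of its underside. Leave alone
Not all that is in view belongs to the job. There is more than one size of the part that bears cup_center; the job needs the largest.

How it is judged:
By the outcome, as a careful person would: the job done as asked, in the order asked, and still so for the second after the job is handed in, with the robot touching nothing.
It also fails if it takes over 64 s, if anything falls off the work surface, if the arm or the gripper's body presses on something with over 40 N, if the wrist force passes 120 N, or if a joint passes its speed limit or range.

ROBOT

A 6-joint arm with a two-finger parallel gripper is mounted at the origin on a cart in front of the work surface, level with it; the furniture and walls round the work are solid. World frame = base frame: x ahead of the robot, y to its left, z up, the work surface at z = 0. Lengths are in m, angles in rad, forces in N, time in s.
With the tool pointing down it reaches from about 0.25 to 0.725 m from the base axis. Payload 4 kg.
Tool frame: the origin (TCP) lies between the finger pads; the fingertips stand 8 mm ahead of it and the grasp point (between the pads) lies 11 mm behind it; z points along the fingers, y is the direction in which the jaws open and shut (so a half turn about z gives the same grasp; the last joint's range is limited). The gripper opens to 85 mm and grips with 20 to 120 N. Pads are 22 mm wide; open, the fingers measure 114 mm over their backs; the gripper's body (76 mm by 85 mm) begins 54 mm behind the grasp point. The pads swing forward as they close: fully open they stand 13 mm farther back than shut.
Start: joints at [-1.345, 0.241, 0.005, 1.335, 0, 1.571], TCP at [0.112, -0.487, 0.239] pointing down, gripper open.
Joint ranges: [-2.72, 2.72], [-1.05, 1.87], [-1.09, 1.28], [-1.99, 2.15], [-1.42, 1.44], [-3.14, 3.14]. Speed limits (rad/s): [2.79, 2.79, 3.14, 3.14, 3.14, 3.14].

INTERFACE

Orientations are given as a rotation vector (axis times angle).
In Python, from workcell import get_obs, grab_frame, get_calibration, env, silhouettes gives the robot as it stands.
- The arm moves only by the tool servo_tool, never from a script. Its argument "increments" is a list of rows, each an object with "travel": the shift along the world's x, y, z in cm, a list of three; "delta_rot": the turn, a rotation vector about the world's x, y, z in rad, a list of three. A call has 1 to 8 rows; each row is the pose to reach, as a shift and turn from the pose commanded when the call began; what a row does not reach only later rows make up. A row lasts 1/12 s, in which the tool goes at most 41.7 mm and 7.16 degrees, less where a joint would pass 70% of its speed; a pose out of reach is approached as far as the arm can. A call with a gripper value outside its range is refused whole. "grip" is the gripper's target within -1 to 1 (fully open at 1, half-way at 0, shut at -1), set as the call begins (left out, the last holds). The fingers move at their own pace and stop on an object; the grip force is fixed at half the most. Time passes only in rows, so rows that repeat a pose let the fingers close. It gives the time, the measured TCP pose, the force and the opening at its end, in the units of the state.
- get_obs(): the state, without advancing time (a new reading comes with each control period).
- grab_frame(name): name is "scene" or "top" or "wrist"; returns the picture (400x640x3 uint8, red, green, blue); there is no depth.
- get_calibration(name): a dict with "fx", "fy", "cx", "cy" (pixels), "R" (3x3) and "t" (3): a world point X has camera coordinates R X + t; the wrist camera has in their place "tool_from_camera" (4x4, takes a point from camera to tool coordinates, whose origin is the TCP and whose axes are the flange's). Camera axes: x right, y down, z forward; pixel columns grow to the right and rows downward; lengths in m; the calibration is good to about 2 mm. A picture is of the moment at which its call begins: read the wrist's pose just before it. get_calibration takes no time and is no camera call.
- env.finish_job(): hands the job in, once; it reports no verdict.
Trained networks look in the newest picture that a camera, given by its name, has taken for a name from the list of things; names that differ only in an ending like _2 or _b are one class to them, and where a whole thing is asked for, a point or a joint stands for the part that bears it (a point fixed in the world has none). Each returns a list of dicts, best first, with "confidence" (0 to 1); they miss things now and then, are a little off and sometimes report something else, mostly with a low value. They report only what shows in the picture. A call takes as long as a camera call. They do not tell look-alikes from the thing itself.
- silhouettes(target, camera): "pixels" (400x640 bool, what is visible of it) and "box" ([centre column, centre row, width, height] in pixels, round what is visible of it).
The state is a dict: "t": time; "joint_positions": joint angles; "joint_vel": joint speeds; "joint_torque": joint torques, N m; "position": TCP position; "eef_rot": TCP orientation; "ft_force": force on the tool from outside, world axes, zero at the start; "torque": the same for the moment, N m; "grip_width": finger opening in m.
Only numpy, scipy, OpenCV 4.12 (cv2) and the standard library are available. Lean on these libraries where they do the work, as an engineer would, in place of code of your own. Each camera call takes 0.05 s, during which the arm holds its last target.

## Working session

There is one attempt and no reset: what is moved stays moved. The work goes in short steps, Python scripts to look and compute and a tool call to move; the robot and the scene stay as the last step left them, time stands still between calls to the robot, and variables do not carry over. Pictures are saved under pics/ and viewed, and the job is handed in when it is done.

Besides the shell and the picture viewer there is one more tool, called after ">>>" as name(argument=value, ...), one argument or row to a line, values as JSON. servo_tool: Moves the arm, as the interface text tells. Its arguments: {"type":"object","properties":{"increments":{"type":"array"},"grip":{"type":"number"}},"required":["increments"]}

```bash
mkdir -p pics; ls; python3 - <<'E'
from workcell import *
import cv2,json
o=get_obs();print({k:o[k] for k in ('t','position','eef_rot','grip_width')})
for n in ('scene','top'):
    f=grab_frame(n);cv2.imwrite(f'pics/{n}0.png',f[:,:,::-1])
    c=get_calibration(n);print(n,c)
E
```

```text
pics
{'t': 0.0, 'position': array([ 0.11183202, -0.48671851,  0.23841999]), 'eef_rot': array([-3.11953837e+00, -3.53785037e-01,  3.26785254e-04]), 'grip_width': 0.08520536689496318}
scene {'fx': 518.9782330118159, 'fy': 518.9782330118159, 'cx': 322.94449828472233, 'cy': 198.51285282721838, 'R': array([[-0.65479092, -0.7558019 , -0.00351192],
       [-0.55872155,  0.48716861, -0.67119071],
       [ 0.50899812, -0.4375274 , -0.74127639]]), 't': array([0.30026185, 0.3768933 , 0.70182975])}
top {'fx': 416.086667911123, 'fy': 416.086667911123, 'cx': 321.89781976411604, 'cy': 199.6421506705495, 'R': array([[ 0.00155314, -0.99948029,  0.03219837],
       [-0.99476896, -0.00483292, -0.10203602],
       [ 0.10213861, -0.03187146, -0.99425948]]), 't': array([-0.09502239,  0.50490404,  0.85839222])}
```

View pics/scene0.png

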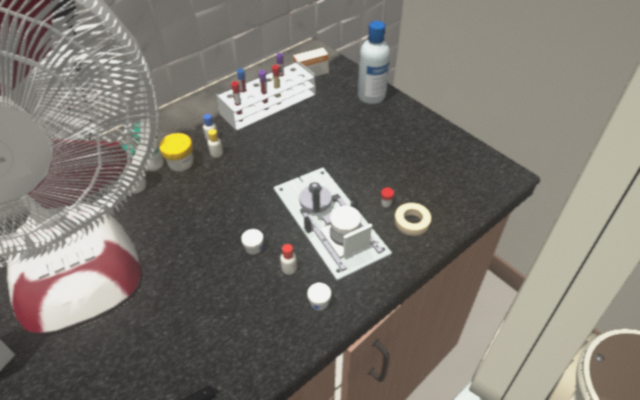

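View pics/top0.png

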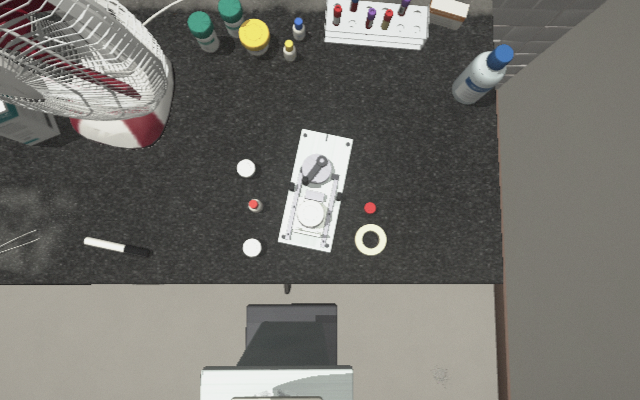

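```bash
python3 - <<'E'
import cv2
a=cv2.imread('pics/top0.png')[120:260,230:400];cv2.imwrite('pics/topz.png',cv2.resize(a,None,fx=4,fy=4,interpolation=cv2.INTER_CUBIC))
a=cv2.imread('pics/scene0.png')[160:280,260:400];cv2.imwrite('pics/scenez.png',cv2.resize(a,None,fx=5,fy=5,interpolation=cv2.INTER_CUBIC))
E
```

```text
(no output)
```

View pics/topz.png

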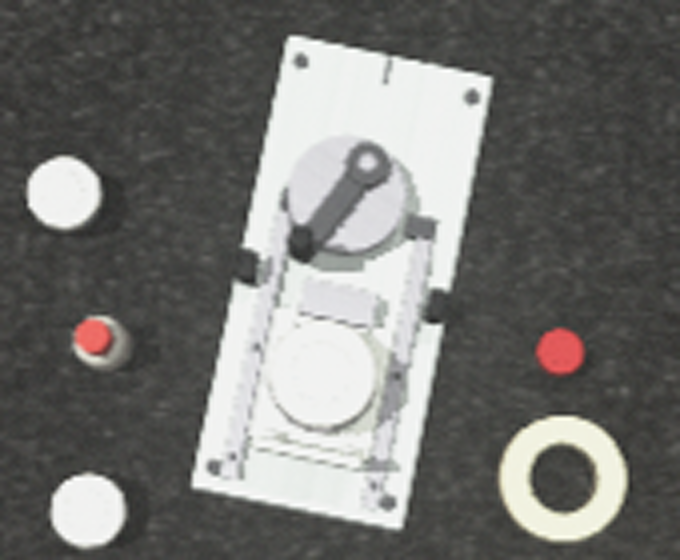

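View pics/scenez.png

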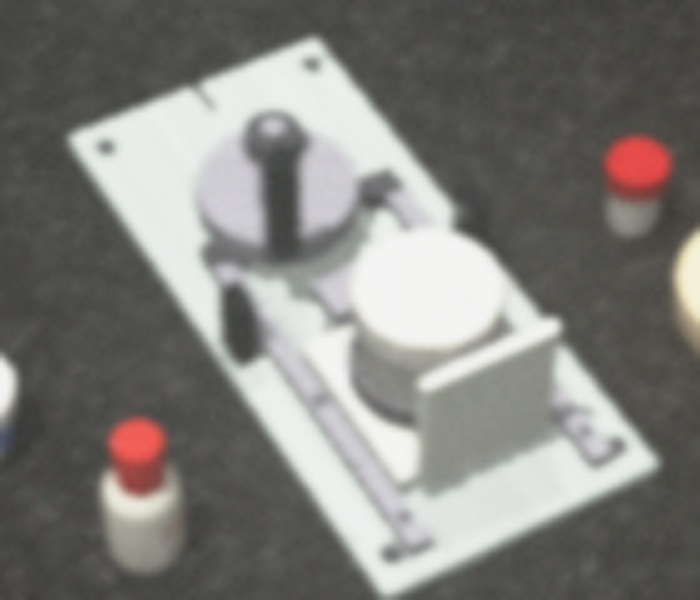

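```bash
cat > h.py <<'E'
import numpy as np,cv2
from workcell import *
from scipy.optimize import least_squares
def proj(n,X):
    c=get_calibration(n);p=np.asarray(X)@c['R'].T+c['t'];return np.c_[c['fx']*p[:,0]/p[:,2]+c['cx'],c['fy']*p[:,1]/p[:,2]+c['cy']]
def ray(n,uv,z):
    c=get_calibration(n);d=c['R'].T@np.array([(uv[0]-c['cx'])/c['fx'],(uv[1]-c['cy'])/c['fy'],1]);o=-c['R'].T@c['t'];return o+d*(z-o[2])/d[2]
def d2w(P,q):
    P=np.atleast_2d(P);c,s=np.cos(q[2]),np.sin(q[2]);return np.c_[q[0]+c*P[:,0]-s*P[:,1],q[1]+s*P[:,0]+c*P[:,1],P[:,2]]
E
python3 - <<'E'
from h import *
C=np.array([[.115,.058,.008],[.115,-.058,.008],[-.14,-.058,.008],[-.14,.058,.008]])
t=np.array([[288,36],[492,77],[402,528],[192,488]])/4+[230,120]-.4
s=np.array([[70,137],[318,38],[660,463],[388,597]])/5+[260,160]-.4
for w in ((1,0),(0,1),(1,1)):
    f=lambda q:np.r_[w[0]*(proj('top',d2w(C,q))-t).ravel(),w[1]*(proj('scene',d2w(C,q))-s).ravel()]
    r=least_squares(f,[.5,0,0]);print(w,r.x,np.abs(r.fun).max())
q=r.x
piv=d2w([.045,0,.044],q)[0]
p=ray('top',np.array([302,241])/4+[230,120]-.4,.091)
hub=ray('top',np.array([368,160])/4+[230,120]-.4,.044)
d=p-piv;print('piv',piv,'hub',hub,'pin',p,np.hypot(*d[:2]))
ang=np.arctan2(d[1],d[0])-q[2]-np.pi;print('cam',(ang+np.pi)%(2*np.pi)-np.pi)
for a in (0.3,.4,.5,.6,.7):
  X=d2w([[.045-.058*np.cos(a),-.058*np.sin(a),.091],[.045-.058*np.cos(a),-.058*np.sin(a),.042],[.045,0,.044]],q)
  print(a,((proj('top',X)-[230,120]+.4)*4).round(),((proj('scene',X)-[260,160]+.4)*5).round())
for a in(-.7,-.5):
  X=d2w([[.045-.058*np.cos(a),-.058*np.sin(a),.091],[.045-.058*np.cos(a),-.058*np.sin(a),.042],[.045,0,.044]],q)
  print(a,((proj('top',X)-[230,120]+.4)*4).round(),((proj('scene',X)-[260,160]+.4)*5).round())
for n in ['dropper','vial','tape','cup_center','cam_pin','cam','push_plate']:
  for c in ['top','scene']:
    r=silhouettes(n,c); print(n,c,[(round(x['confidence'],2),np.round(x['box'],1)) for x in r][:4])
E
```

```text
(1, 0) [ 0.54204803 -0.08285083 -0.19683059] 0.7532356363675206
(0, 1) [ 0.54230795 -0.08096269 -0.20010177] 0.39564909019679817
(1, 1) [ 0.54229752 -0.08187187 -0.19886502] 0.8043483715401862
piv [ 0.58641063 -0.09076192  0.044     ] hub [ 0.58840112 -0.09211145  0.044     ] pin [ 0.53794221 -0.05799274  0.091     ] 0.05850647458141227
cam -0.39563547293132295
0.3 [[380. 260.]
 [376. 273.]
 [365. 164.]] [[390. 121.]
 [388. 211.]
 [277. 131.]]
0.4 [[391. 258.]
 [387. 271.]
 [365. 164.]] [[400. 113.]
 [398. 202.]
 [277. 131.]]
0.5 [[403. 255.]
 [398. 269.]
 [365. 164.]] [[409. 103.]
 [406. 193.]
 [277. 131.]]
0.6 [[414. 252.]
 [408. 265.]
 [365. 164.]] [[416.  93.]
 [413. 183.]
 [277. 131.]]
0.7 [[424. 247.]
 [418. 260.]
 [365. 164.]] [[422.  83.]
 [419. 173.]
 [277. 131.]]
-0.7 [[277. 216.]
 [279. 231.]
 [365. 164.]] [[244. 156.]
 [247. 246.]
 [277. 131.]]
-0.5 [[293. 233.]
 [294. 247.]
 [365. 164.]] [[276. 158.]
 [278. 248.]
 [277. 131.]]
dropper top [(0.63, array([253.8, 204.4,  15.8,  12.9]))]
dropper scene [(0.83, array([288.1, 259.6,  12.8,  29.9])), (0.64, array([388.1, 198.3, 
[... 284 characters left out ...]
 [(0.88, array([409.4, 217.7,  36.7,  38. ]))]
cup_center top [(0.61, array([245.7, 166.8,  17.5,  21.5])), (0.54, array([253.8, 246.6,  19.7,  20. ])), (0.16, array([309.6, 211.6,  35.9,  49.5]))]
cup_center scene [(0.76, array([251. , 240.5,  25.4,  25.6])), (0.71, array([319.9, 294.4,  23.1,  26.4])), (0.7, array([345.1, 225.1,  32.1,  32.9]))]
cam_pin top [(0.61, array([317.4, 170.8,  27.1,  35.7]))]
cam_pin scene [(0.91, array([316.6, 196.9,  35.3,  32.3]))]
cam top [(0.9, array([316.8, 167.9,  26.3,  33.9]))]
cam scene [(0.75, array([315.4, 197.9,  33.7,  28.4]))]
push_plate top [(0.92, array([311.4, 214.2,  29.9,  46.1]))]
push_plate scene [(0.98, array([346.5, 234.8,  50.2,  47.8]))]
```

>>> servo_tool(
  increments=[
    {"travel": [2,2,0],"delta_rot": [0,0,0.12]},
    {"travel": [4,4,0],"delta_rot": [0,0,0.24]},
    {"travel": [6,6,0],"delta_rot": [0,0,0.36]},
    {"travel": [8,8,0],"delta_rot": [0,0,0.48]},
    {"travel": [10,10,0],"delta_rot": [0,0,0.6]},
    {"travel": [12,12,0],"delta_rot": [0,0,0.72]},
    {"travel": [14,14,0],"delta_rot": [0,0,0.84]},
    {"travel": [16,16,0],"delta_rot": [0,0,0.96]},
  ],
  grip=-1,
)

```text
t: 1.47
position: [0.2727, -0.3263, 0.2395]
eef_rot: [2.6, 1.763, 0.0]
ft_force: [2.0, -0.0, 0.1]
grip_width: 0.0001
```

```bash
python3 - <<'E'
from h import *
o=get_obs();print(o['t'],o['joint_positions'],o['position'])
E
```

```text
1.4667 [-8.74563785e-01  9.21278620e-02 -1.74817888e-01  1.30334849e+00
  3.66186170e-05  1.07553361e+00] [ 0.27272114 -0.32625593  0.23947865]
```

>>> servo_tool(
  increments=[
    {"travel": [1,1,0],"delta_rot": [0,0,0.12]},
    {"travel": [2,2,0],"delta_rot": [0,0,0.24]},
    {"travel": [3,3,0],"delta_rot": [0,0,0.36]},
    {"travel": [4,4,0],"delta_rot": [0,0,0.48]},
    {"travel": [5,5,0],"delta_rot": [0,0,0.6]},
    {"travel": [6,6,0],"delta_rot": [0,0,0.72]},
    {"travel": [7,7,0],"delta_rot": [0,0,0.84]},
    {"travel": [8,8,0],"delta_rot": [0,0,0.96]},
  ],
)

```text
t: 2.13
position: [0.3524, -0.2468, 0.2394]
eef_rot: [1.492, 2.764, -0.0]
ft_force: [0.6, 0.5, 0.5]
grip_width: 0.0
```

>>> servo_tool(
  increments=[
    {"travel": [1,1,0],"delta_rot": [0,0,0.12]},
    {"travel": [2,2,0],"delta_rot": [0,0,0.24]},
    {"travel": [3,3,0],"delta_rot": [0,0,0.36]},
    {"travel": [4,4,0],"delta_rot": [0,0,0.48]},
    {"travel": [5,5,0],"delta_rot": [0,0,0.6]},
    {"travel": [6,6,0],"delta_rot": [0,0,0.72]},
    {"travel": [7,7,0],"delta_rot": [0,0,0.84]},
    {"travel": [8,8,0],"delta_rot": [0,0,0.96]},
  ],
)

```text
t: 2.8
position: [0.4324, -0.1668, 0.2394]
eef_rot: [0.047, 3.141, -0.0]
ft_force: [0.2, 0.3, -0.3]
grip_width: 0.0
```

>>> servo_tool(
  increments=[
    {"travel": [1,1,0],"delta_rot": [0,0,0.12]},
    {"travel": [2,2,0],"delta_rot": [0,0,0.24]},
    {"travel": [3,3,0],"delta_rot": [0,0,0.36]},
    {"travel": [4,4,0],"delta_rot": [0,0,0.48]},
    {"travel": [5,5,0],"delta_rot": [0,0,0.6]},
    {"travel": [6,6,0],"delta_rot": [0,0,0.72]},
    {"travel": [7,7,0],"delta_rot": [0,0,0.84]},
    {"travel": [9.1,8.9,0],"delta_rot": [0,0,0.96]},
  ],
)

```text
t: 3.47
position: [0.5222, -0.0788, 0.2395]
eef_rot: [1.406, -2.808, 0.0]
ft_force: [0.4, -0.6, 0.1]
grip_width: -0.0005
```

```bash
python3 - <<'E'
from h import *
o=get_obs();print(o['t'],o['joint_positions'],o['position'],o['eef_rot'])
from scipy.spatial.transform import Rotation as Ro
for n in ('wrist','scene'):
    f=grab_frame(n);cv2.imwrite(f'pics/{n}1.png',f[:,:,::-1])
print(get_calibration('wrist'))
E
```

```text
3.4667 [-1.49223746e-01  2.97078712e-01  8.13927096e-02  1.35595936e+00
 -9.37212847e-04 -1.07730369e+00] [ 0.52219889 -0.07878813  0.23953977] [ 1.40551373e+00 -2.80827086e+00  4.36159810e-04]
{'fx': 292.0977656231994, 'fy': 292.0977656231994, 'cx': 317.8689054728888, 'cy': 199.1425161759606, 'tool_from_camera': array([[-3.42584026e-04, -9.62830049e-01, -2.70107719e-01,
         6.83339459e-02],
       [ 9.99999930e-01, -2.89322862e-04, -2.36998991e-04,
         7.27957806e-04],
       [ 1.50041412e-04, -2.70107781e-01,  9.62830081e-01,
        -1.33428823e-01],
       [ 0.00000000e+00,  0.00000000e+00,  0.00000000e+00,
         1.00000000e+00]])}
```

View pics/wrist1.png

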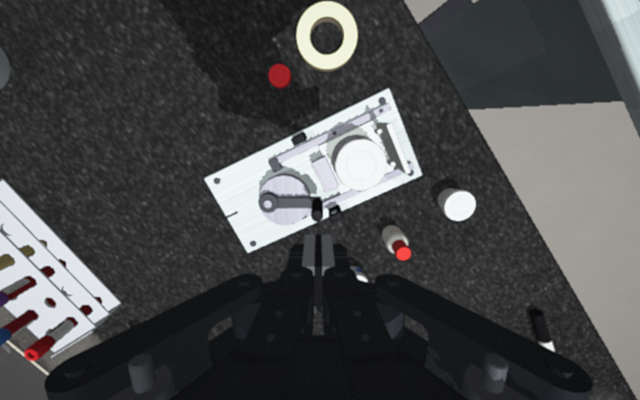

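View pics/scene1.png

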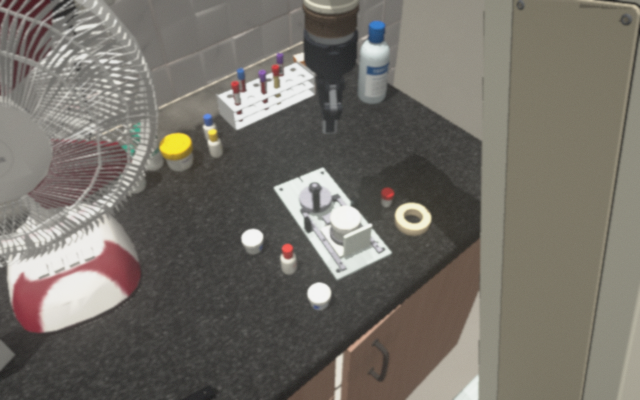

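```bash
python3 - <<'E'
import cv2
a=cv2.imread('pics/wrist1.png')[80:260,195:430];cv2.imwrite('pics/wz.png',cv2.resize(a,None,fx=3.3,fy=3.3,interpolation=cv2.INTER_CUBIC))
E
```

```text
(no output)
```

View pics/wz.png

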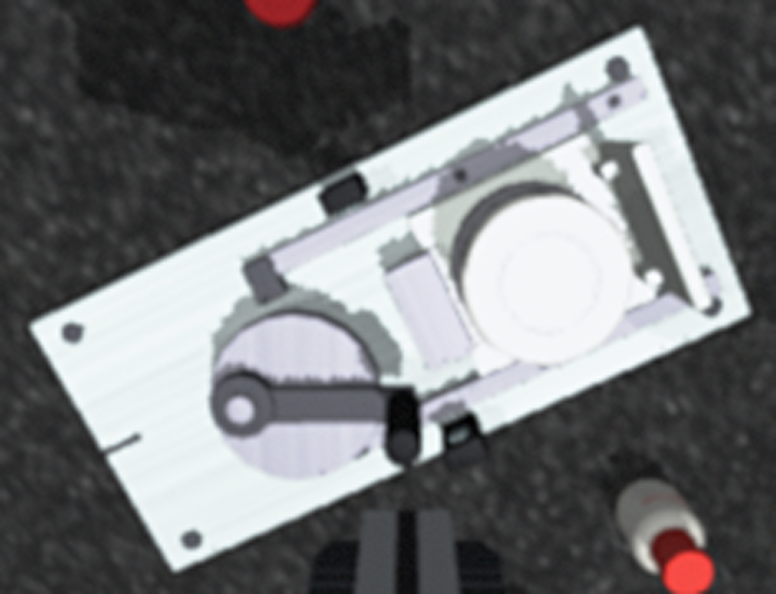

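```bash
cat >> h.py <<'E'
from scipy.spatial.transform import Rotation as Ro
def wcam(pos,rv):
    c=get_calibration('wrist');T=np.eye(4);T[:3,:3]=Ro.from_rotvec(rv).as_matrix();T[:3,3]=pos
    M=np.linalg.inv(T@c['tool_from_camera']);return dict(c,R=M[:3,:3],t=M[:3,3])
def projc(c,X):
    p=np.asarray(X)@c['R'].T+c['t'];return np.c_[c['fx']*p[:,0]/p[:,2]+c['cx'],c['fy']*p[:,1]/p[:,2]+c['cy']]
def rayc(c,uv,z):
    d=c['R'].T@np.array([(uv[0]-c['cx'])/c['fx'],(uv[1]-c['cy'])/c['fy'],1]);o=-c['R'].T@c['t'];return o+d*(z-o[2])/d[2]
def w2d(p,q):
    d=np.asarray(p)[:2]-q[:2];c,s=np.cos(q[2]),np.sin(q[2]);return np.array([c*d[0]+s*d[1],-s*d[0]+c*d[1]])
E
python3 - <<'E'
from h import *
c=wcam([ 0.52219889,-0.07878813,0.23953977],[ 1.40551373e+00,-2.80827086e+00,4.36159810e-04])
C=np.array([[.115,.058,.008],[.115,-.058,.008],[-.14,-.058,.008],[-.14,.058,.008]])
S=lambda u:np.array(u)/3.3+[195,80]-.35
w=S([[175,572],[30,325],[640,28],[750,315]])
r=least_squares(lambda q:(projc(c,d2w(C,q))-w).ravel(),[.54,-.08,-.2]);q=r.x;print(q,np.abs(r.fun).max())
for n,u,z in (('hub',(241,407),.044),('pin',(403,447),.091),('pinb',(401,395),.042),('cup',(548,283),.07),('platetop',(675,228),.076)):
  d=w2d(rayc(c,S(u),z),q);print(n,d,d-[.045,0],np.arctan2(d[1],d[0]-.045))
u=(np.array([320,375])/4+[230,120]-.4);print('cup from top',w2d(ray('top',u,.07),[.5423,-.0819,-.199]))
E
```

```text
[ 0.5419104  -0.08125945 -0.20150666] 1.1879349149751874
hub [ 0.04494101 -0.00073439] [-5.89913840e-05 -7.34385326e-04] -1.6509517846774693
pin [-0.00770412  0.02312174] [-0.05270412  0.02312174] 2.7281684333828675
pinb [-0.00816516  0.02008671] [-0.05316516  0.02008671] 2.7803543744096717
cup [-0.06946071 -0.00029008] [-0.11446071 -0.00029008] -3.1390583595438035
platetop [-0.11073132 -0.00051257] [-0.15573132 -0.00051257] -3.1383012910301247
cup from top [-0.070912    0.00062944]
```

>>> servo_tool(
  increments=[
    {"travel": [0,0,-2.5],"delta_rot": [0,0,0]},
    {"travel": [0,0,-5],"delta_rot": [0,0,0]},
    {"travel": [0,0,-8],"delta_rot": [0,0,0]},
    {"travel": [0,0,-11],"delta_rot": [0,0,0]},
    {"travel": [0,0,-13.5],"delta_rot": [0,0,0]},
    {"travel": [0,0,-15.1],"delta_rot": [0,0,0]},
    {"travel": [0,0,-15.6],"delta_rot": [0,0,0]},
    {"travel": [0,0,-15.6],"delta_rot": [0,0,0]},
  ],
)

```text
t: 4.23
position: [0.5214, -0.0784, 0.0819]
eef_rot: [1.398, -2.81, -0.003]
ft_force: [-0.8, -0.6, 0.5]
grip_width: -0.0001
```

```bash
python3 - <<'E'
from h import *
o=get_obs();print(o['t'],o['position'],o['eef_rot'],o['ft_force'])
f=grab_frame('scene');a=f[100:290,230:430,::-1];cv2.imwrite('pics/s2.png',cv2.resize(a,None,fx=3,fy=3,interpolation=cv2.INTER_CUBIC))
q=[.5420,-.0815,-.2]
R=Ro.from_rotvec(o['eef_rot']).as_matrix();yaw=np.arctan2(R[1,0],R[0,0])%(2*np.pi);print(yaw,w2d(o['position'],q))
p0=o['position'][:2]
for phi in np.arange(2.74,-.01,-.1).tolist()+[0]:
  D=[.045+.058*np.cos(phi)-.0175*np.sin(phi),.058*np.sin(phi)+.0175*np.cos(phi),0]
  W=d2w(D,q)[0][:2]; print(round(phi,2),((W-p0)*100).round(2),round(phi+np.pi/2-.2-yaw,2))
E
```

```text
4.2333 [ 0.52144411 -0.07839924  0.08189971] [ 1.39790308 -2.81000061 -0.00311139] [-0.78094156 -0.59716656  0.54827717]
4.064845622553362 [-0.02076216 -0.00104487]
2.74 [0.69 0.64] 0.05
2.64 [0.91 1.2 ] -0.05
2.54 [1.17 1.75] -0.15
2.44 [1.5  2.26] -0.25
2.34 [1.87 2.74] -0.35
2.24 [2.28 3.18] -0.45
2.14 [2.74 3.57] -0.55
2.04 [3.24 3.92] -0.65
1.94 [3.76 4.22] -0.75
1.84 [4.32 4.46] -0.85
1.74 [4.9  4.65] -0.95
1.64 [5.49 4.77] -1.05
1.54 [6.09 4.84] -1.15
1.44 [6.69 4.85] -1.25
1.34 [7.3 4.8] -1.35
1.24 [7.89 4.68] -1.45
1.14 [8.47 4.51] -1.55
1.04 [9.03 4.28] -1.65
0.94 [9.57 4.  ] -1.75
0.84 [10.07  3.66] -1.85
0.74 [10.54  3.28] -1.95
0.64 [10.97  2.85] -2.05
0.54 [11.35  2.38] -2.15
0.44 [11.68  1.87] -2.25
0.34 [11.96  1.34] -2.35
0.24 [12.19  0.78] -2.45
0.14 [12.36  0.19] -2.55
0.04 [12.47 -0.4 ] -2.65
0 [12.5  -0.64] -2.69
```

View pics/s2.png

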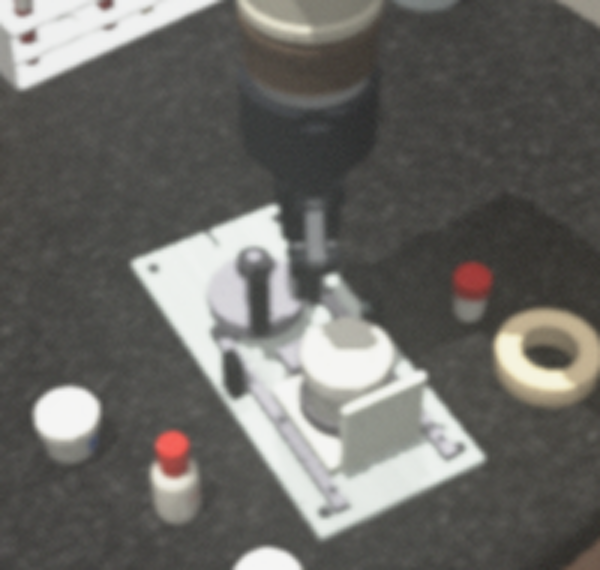

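>>> servo_tool(
  increments=[
    {"travel": [0.3,0.3,0],"delta_rot": [0,0,0]},
    {"travel": [0.7,0.65,0],"delta_rot": [0,0,0.02]},
    {"travel": [0.9,1.2,0],"delta_rot": [0,0,-0.05]},
    {"travel": [1.17,1.75,0],"delta_rot": [0,0,-0.15]},
    {"travel": [1.5,2.26,0],"delta_rot": [0,0,-0.25]},
    {"travel": [1.87,2.74,0],"delta_rot": [0,0,-0.35]},
    {"travel": [2.28,3.18,0],"delta_rot": [0,0,-0.45]},
    {"travel": [2.74,3.57,0],"delta_rot": [0,0,-0.55]},
  ],
)

```text
t: 4.95
position: [0.5502, -0.0442, 0.0846]
eef_rot: [0.576, -3.087, 0.007]
ft_force: [-3.6, -5.2, 2.5]
grip_width: 0.0
```

```bash
python3 - <<'E'
from h import *
o=get_obs();print(o['t'],o['position'],o['eef_rot'],o['ft_force'],o['torque'])
f=grab_frame('wrist');cv2.imwrite('pics/w3.png',f[:,:,::-1])
f=grab_frame('scene');a=f[100:290,230:430,::-1];cv2.imwrite('pics/s3.png',cv2.resize(a,None,fx=3,fy=3,interpolation=cv2.INTER_CUBIC))
E
```

```text
4.95 [ 0.55018505 -0.04424821  0.08463767] [ 0.57562017 -3.0871433   0.00710964] [-3.60088935 -5.21682689  2.48629878] [-1.21458553  0.87063917 -0.02621848]
```

View pics/w3.png

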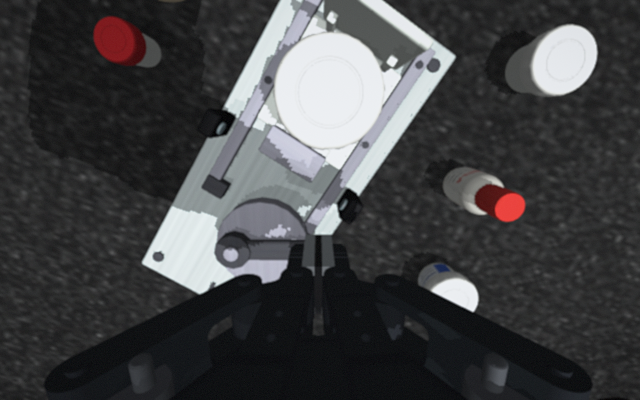

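View pics/s3.png

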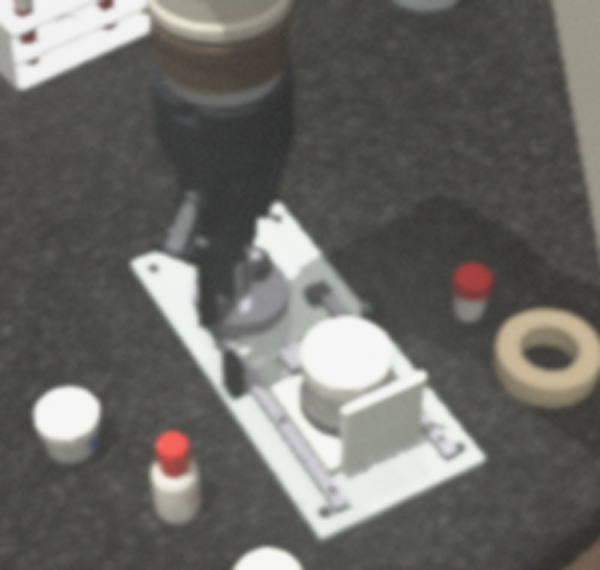

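>>> servo_tool(
  increments=[
    {"travel": [0.5,0.35,-0.3],"delta_rot": [0,0,-0.1]},
    {"travel": [1.02,0.65,-0.6],"delta_rot": [0,0,-0.2]},
    {"travel": [1.58,0.89,-0.8],"delta_rot": [0,0,-0.3]},
    {"travel": [2.16,1.08,-0.8],"delta_rot": [0,0,-0.4]},
    {"travel": [2.75,1.2,-0.8],"delta_rot": [0,0,-0.5]},
    {"travel": [3.35,1.27,-0.8],"delta_rot": [0,0,-0.6]},
    {"travel": [3.95,1.28,-0.8],"delta_rot": [0,0,-0.7]},
    {"travel": [4.56,1.23,-0.8],"delta_rot": [0,0,-0.8]},
  ],
)

```text
t: 5.72
position: [0.5941, -0.0297, 0.0758]
eef_rot: [-0.667, -3.066, 0.001]
ft_force: [-6.1, 0.4, 3.0]
grip_width: 0.0005
```

```bash
python3 - <<'E'
from h import *
o=get_obs();print(o['t'],o['position'],o['eef_rot'],o['ft_force'],o['torque'])
f=grab_frame('wrist');cv2.imwrite('pics/w4.png',f[:,:,::-1])
E
```

```text
5.7167 [ 0.59414406 -0.0296777   0.07579889] [-6.67138800e-01 -3.06581443e+00  5.04150622e-04] [-6.05878985  0.35922992  2.95464358] [-0.08968618  1.33187765 -0.08182436]
```

View pics/w4.png

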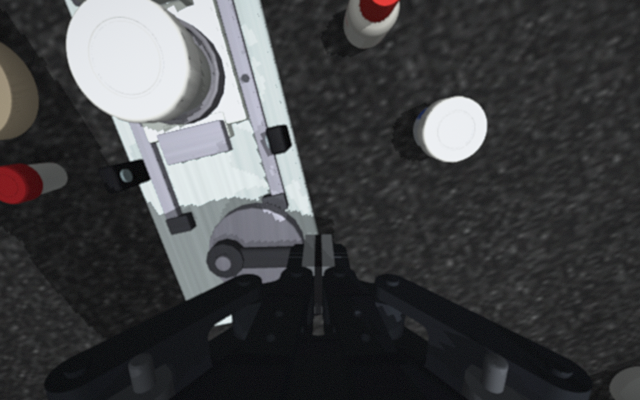

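>>> servo_tool(
  increments=[
    {"travel": [0.59,-0.12,0],"delta_rot": [0,0,-0.1]},
    {"travel": [1.17,-0.29,0],"delta_rot": [0,0,-0.2]},
    {"travel": [1.73,-0.52,0],"delta_rot": [0,0,-0.3]},
    {"travel": [2.27,-0.8,0],"delta_rot": [0,0,-0.4]},
    {"travel": [2.77,-1.14,0],"delta_rot": [0,0,-0.5]},
    {"travel": [3.24,-1.52,0],"delta_rot": [0,0,-0.6]},
    {"travel": [3.67,-1.95,0],"delta_rot": [0,0,-0.7]},
    {"travel": [4.05,-2.42,0],"delta_rot": [0,0,-0.8]},
  ],
)

```text
t: 6.43
position: [0.6354, -0.0522, 0.0758]
eef_rot: [-1.805, -2.566, -0.003]
ft_force: [-5.6, 4.6, 1.8]
grip_width: 0.0001
```

```bash
python3 - <<'E'
from h import *
o=get_obs();print(o['t'],o['position'],o['eef_rot'],o['ft_force'],o['joint_positions'])
f=grab_frame('wrist');cv2.imwrite('pics/w5.png',f[:,:,::-1])
E
```

```text
6.4333 [ 0.63542757 -0.05220889  0.07579973] [-1.80548973 -2.56570683 -0.00292796] [-5.5967955   4.5846655   1.75003804] [-0.08373071  0.61842439  0.14895159  1.10408539  0.00377893  1.14267477]
```

View pics/w5.png

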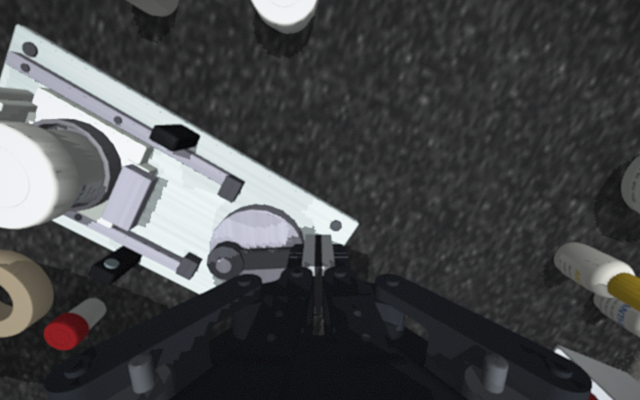

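>>> servo_tool(
  increments=[
    {"travel": [0.33,-0.51,0],"delta_rot": [0,0,-0.1]},
    {"travel": [0.61,-1.04,0],"delta_rot": [0,0,-0.2]},
    {"travel": [0.84,-1.6,0],"delta_rot": [0,0,-0.3]},
    {"travel": [1.01,-2.19,0],"delta_rot": [0,0,-0.4]},
    {"travel": [1.12,-2.78,0],"delta_rot": [0,0,-0.5]},
    {"travel": [1.15,-3.02,0],"delta_rot": [0,0,-0.54]},
    {"travel": [1.15,-3.02,0],"delta_rot": [0,0,-0.54]},
  ],
)

```text
t: 7.07
position: [0.6486, -0.0827, 0.0759]
eef_rot: [-2.422, -1.998, -0.005]
ft_force: [-1.0, 4.3, -0.7]
grip_width: -0.0001
```

```bash
python3 - <<'E'
from h import *
q=[.5420,-.0815,-.2]
o=get_obs();print(o['t'],o['position'],o['eef_rot'],o['ft_force'],w2d(o['position'],q))
f=grab_frame('wrist');cv2.imwrite('pics/w6.png',f[:,:,::-1])
c=wcam(o['position'],o['eef_rot']);print(projc(c,d2w([[.045,0,.044],[.045+.034,0,.042],[.115,-.058,.008],[.115,.058,.008]],q)))
f=grab_frame('scene');a=f[100:290,230:430,::-1];cv2.imwrite('pics/s6.png',cv2.resize(a,None,fx=3,fy=3,interpolation=cv2.INTER_CUBIC))
E
```

```text
7.0667 [ 0.6485784  -0.08269423  0.07590109] [-2.42186495 -1.99779401 -0.00533973] [-1.01849729  4.3166083  -0.7075537 ] [0.10469119 0.02000344]
[[223.20439242 263.70579917]
 [278.00268667 262.57142361]
 [330.73240189 308.64420669]
 [334.07850685 163.73152131]]
```

View pics/w6.png

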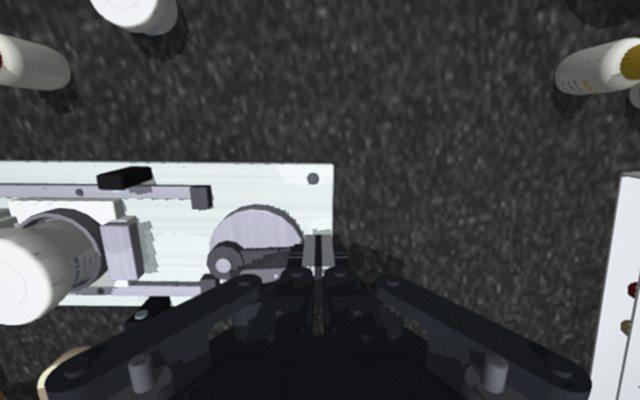

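View pics/s6.png

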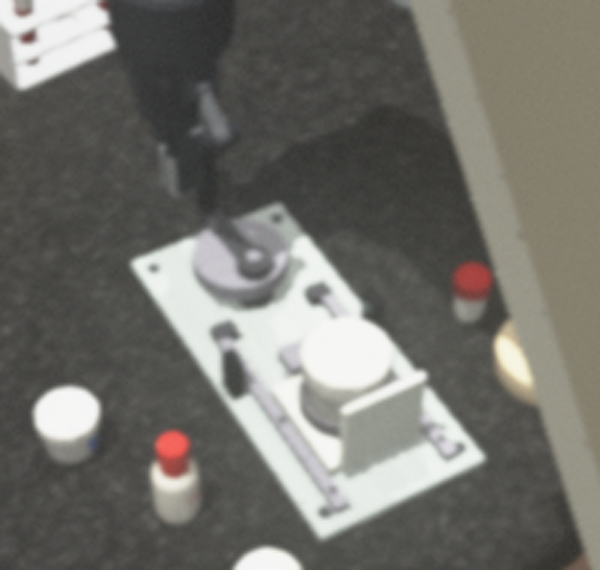

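>>> servo_tool(
  increments=[
    {"travel": [0.3,1.5,0],"delta_rot": [0,0,0]},
    {"travel": [0.6,2.9,0],"delta_rot": [0,0,0]},
    {"travel": [0,3,3],"delta_rot": [0,0,0]},
    {"travel": [-1,3,6],"delta_rot": [0,0,0]},
    {"travel": [-2,3,9],"delta_rot": [0,0,0]},
    {"travel": [-3,3,12],"delta_rot": [0,0,0]},
    {"travel": [-3,3,14],"delta_rot": [0,0,0]},
    {"travel": [-3,3,14],"delta_rot": [0,0,0]},
  ],
)

```text
t: 7.83
position: [0.6211, -0.0538, 0.2225]
eef_rot: [2.418, 1.992, 0.013]
ft_force: [0.7, -0.2, 0.1]
grip_width: -0.0001
```

```bash
python3 - <<'E'
from h import *
q=[.5420,-.0815,-.2]
o=get_obs();print(o['t'],o['position'],o['eef_rot'],o['ft_force'],o['joint_vel'].max())
f=grab_frame('wrist');cv2.imwrite('pics/w7.png',f[:,:,::-1])
a=f[100:290,190:430,::-1];cv2.imwrite('pics/w7z.png',cv2.resize(a,None,fx=3.3,fy=3.1,interpolation=cv2.INTER_CUBIC))
c=wcam(o['position'],o['eef_rot'])
print('hub,corners',projc(c,d2w([[.045,0,.044],[.115,-.058,.008],[.115,.058,.008]],q)).round(1))
for a in (-.2,-.1,0,.1,.2):
  print(a,projc(c,d2w([[.045+.058*np.cos(a),.058*np.sin(a),z] for z in(.042,.091)],q)).round(1))
E
```

```text
7.8333 [ 0.62111054 -0.05383227  0.2224682 ] [2.41776468 1.99150011 0.01338575] [ 0.74712753 -0.21068596  0.07961065] 0.045681280776813
hub,corners [[292.2 219.9]
 [348.6 252.7]
 [352.  164.2]]
-0.2 [[342.  228.9]
 [346.6 247. ]]
-0.1 [[342.9 224.2]
 [347.7 241.7]]
0 [[343.3 219.4]
 [348.2 236.2]]
0.1 [[343.2 214.6]
 [348.1 230.6]]
0.2 [[342.6 209.8]
 [347.4 225.1]]
```

View pics/w7.png

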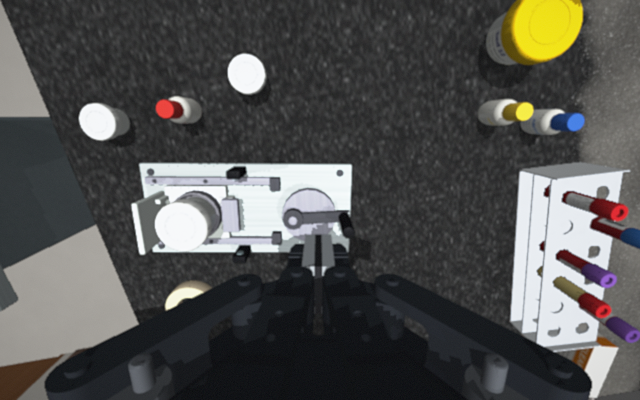

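View pics/w7z.png

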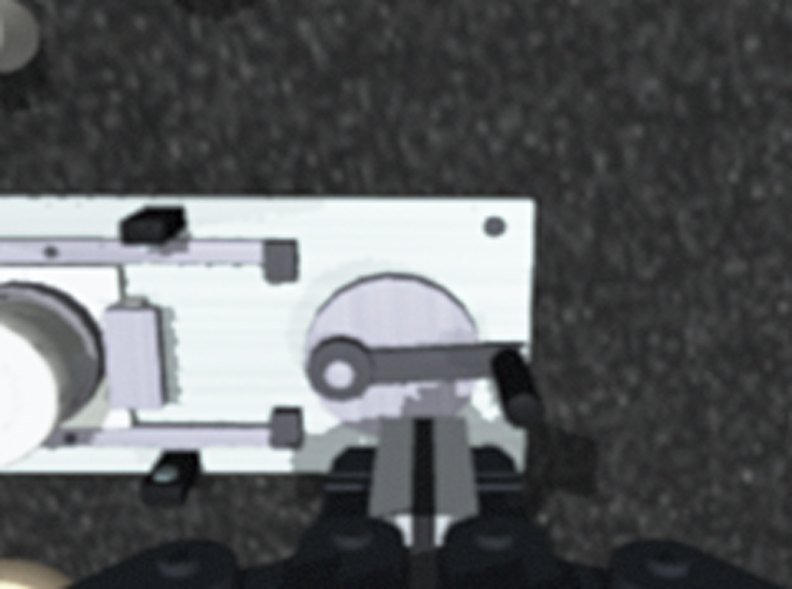

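>>> servo_tool(
  increments=[
    {"travel": [1.5,0,-3],"delta_rot": [0,0,0]},
    {"travel": [3,0,-6],"delta_rot": [0,0,0]},
    {"travel": [3.6,-0.1,-9],"delta_rot": [0,0,0]},
    {"travel": [3.6,-0.1,-12],"delta_rot": [0,0,0]},
    {"travel": [3.6,-0.1,-14],"delta_rot": [0,0,0]},
    {"travel": [3.4,-1.1,-14],"delta_rot": [0,0,0]},
    {"travel": [3.2,-2.1,-14],"delta_rot": [0,0,0]},
    {"travel": [3.0,-2.8,-14],"delta_rot": [0,0,0]},
  ],
)

```text
t: 8.55
position: [0.6485, -0.0836, 0.076]
eef_rot: [2.426, 1.994, 0.001]
ft_force: [1.5, 4.7, -3.5]
grip_width: -0.0001
```

>>> servo_tool(
  increments=[
    {"travel": [-0.03,-0.2,0],"delta_rot": [0,0,0]},
    {"travel": [-0.06,-0.4,0],"delta_rot": [0,0,0]},
    {"travel": [-0.1,-0.6,0],"delta_rot": [0,0,0]},
    {"travel": [-0.12,-0.74,0],"delta_rot": [0,0,0]},
    {"travel": [-0.12,-0.74,0],"delta_rot": [0,0,0]},
  ],
)

```text
t: 8.97
position: [0.6481, -0.089, 0.0769]
eef_rot: [2.426, 1.995, 0.008]
ft_force: [1.7, 4.9, -3.5]
grip_width: -0.0
```

>>> servo_tool(
  increments=[
    {"travel": [0.3,1.5,0],"delta_rot": [0,0,0]},
    {"travel": [0.6,2.9,0],"delta_rot": [0,0,0]},
    {"travel": [0,3.6,3],"delta_rot": [0,0,0]},
    {"travel": [-1,3.6,6],"delta_rot": [0,0,0]},
    {"travel": [-2,3.6,9],"delta_rot": [0,0,0]},
    {"travel": [-3,3.6,12],"delta_rot": [0,0,0]},
    {"travel": [-3,3.6,14],"delta_rot": [0,0,0]},
    {"travel": [-3,3.6,14],"delta_rot": [0,0,0]},
  ],
)

```text
t: 9.63
position: [0.6197, -0.0534, 0.2233]
eef_rot: [2.419, 1.99, 0.014]
ft_force: [0.7, 0.9, 0.3]
grip_width: 0.0003
```

```bash
python3 - <<'E'
from h import *
q=[.5420,-.0815,-.2]
o=get_obs();print(o['t'],o['position'],o['eef_rot'],o['ft_force'],o['joint_vel'].max())
f=grab_frame('wrist');cv2.imwrite('pics/w8.png',f[:,:,::-1])
a=f[100:290,190:430,::-1];cv2.imwrite('pics/w8z.png',cv2.resize(a,None,fx=3.3,fy=3.1,interpolation=cv2.INTER_CUBIC))
c=wcam(o['position'],o['eef_rot'])
Z=lambda u:((u-[190,100])*[3.3,3.1]).round()
print('hub,corners',Z(projc(c,d2w([[.045,0,.044],[.115,-.058,.008],[.115,.058,.008]],q))))
for a in (-.1,-.05,0,.05,.1):
  print(a,Z(projc(c,d2w([[.045+.058*np.cos(a),.058*np.sin(a),z] for z in(.042,.091)],q))).tolist())
E
```

```text
9.6333 [ 0.61970059 -0.0533904   0.22333979] [2.41885879 1.9895515  0.01413303] [0.65882497 0.851985   0.31467862] 0.045249269244376535
hub,corners [[342. 371.]
 [527. 473.]
 [538. 199.]]
-0.1 [[508.0, 385.0], [525.0, 438.0]]
-0.05 [[509.0, 377.0], [526.0, 430.0]]
0 [[510.0, 370.0], [527.0, 421.0]]
0.05 [[510.0, 362.0], [527.0, 413.0]]
0.1 [[509.0, 355.0], [526.0, 404.0]]
```

View pics/w8z.png

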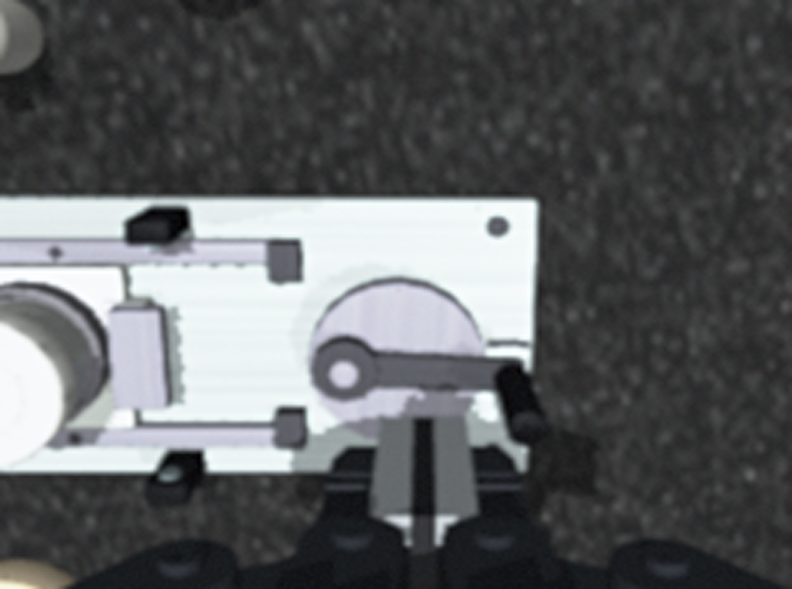

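>>> servo_tool(
  increments=[
    {"travel": [-2,0,0],"delta_rot": [0,0,0.11]},
    {"travel": [-4,0,0],"delta_rot": [0,0,0.22]},
    {"travel": [-6,0,0],"delta_rot": [0,0,0.33]},
    {"travel": [-8,0,0],"delta_rot": [0,0,0.44]},
    {"travel": [-10,0,0],"delta_rot": [0,0,0.55]},
    {"travel": [-12,0,0],"delta_rot": [0,0,0.66]},
    {"travel": [-14,0,0],"delta_rot": [0,0,0.77]},
    {"travel": [-16,0,0],"delta_rot": [0,0,0.88]},
  ],
)

```text
t: 10.35
position: [0.4554, -0.0536, 0.2145]
eef_rot: [-1.337, -2.842, 0.001]
ft_force: [0.8, -0.1, 0.4]
grip_width: -0.0003
```

>>> servo_tool(
  increments=[
    {"travel": [-2,0,0],"delta_rot": [0,0,0.1]},
    {"travel": [-4,0,0],"delta_rot": [0,0,0.2]},
    {"travel": [-5,0,0],"delta_rot": [0,0,0.3]},
    {"travel": [-6,0,0],"delta_rot": [0,0,0.4]},
    {"travel": [-7,0,0],"delta_rot": [0,0,0.5]},
    {"travel": [-8,0.4,0],"delta_rot": [0,0,0.6]},
    {"travel": [-8,0.4,0],"delta_rot": [0,0,0.69]},
    {"travel": [-8,0.4,0],"delta_rot": [0,0,0.69]},
  ],
)

```text
t: 11.02
position: [0.376, -0.0497, 0.2149]
eef_rot: [-0.304, -3.126, 0.0]
ft_force: [0.0, 1.6, 0.6]
grip_width: -0.0001
```

```bash
python3 - <<'E'
from h import *
q=[.5420,-.0815,-.2]
o=get_obs();R=Ro.from_rotvec(o['eef_rot']).as_matrix();print(o['t'],o['position'],w2d(o['position'],q),np.arctan2(R[1,0],R[0,0]),R[:,2])
f=grab_frame('wrist');cv2.imwrite('pics/w9.png',f[:,:,::-1])
c=wcam(o['position'],o['eef_rot'])
print(projc(c,d2w([[-.1135,.028,.076],[-.1135,-.028,.076],[-.0695,0,.07]],q)).round(1))
E
```

```text
11.0167 [ 0.37601337 -0.04965914  0.21486986] [-0.16900375 -0.00177029] 2.9478465735970185 [-7.04088471e-04 -2.47690856e-04 -9.99999721e-01]
[[346.6 245.2]
 [291.3 244.9]
 [318.7 280.4]]
```

View pics/w9.png

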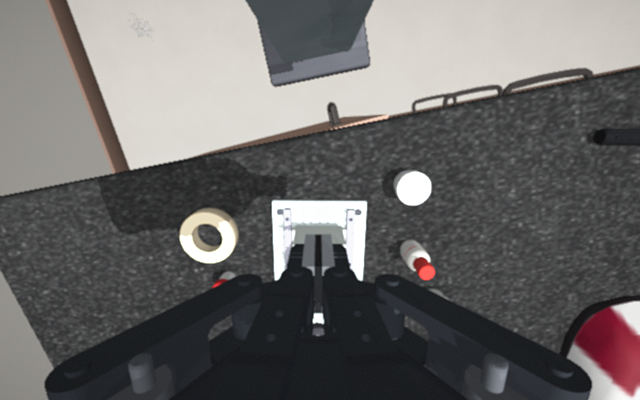

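>>> servo_tool(
  increments=[
    {"travel": [0,0.15,-3],"delta_rot": [0,0,0]},
    {"travel": [0,0.15,-6],"delta_rot": [0,0,0]},
    {"travel": [0,0.15,-9],"delta_rot": [0,0,0]},
    {"travel": [0,0.15,-12],"delta_rot": [0,0,0]},
    {"travel": [0,0.15,-14.5],"delta_rot": [0,0,0]},
    {"travel": [0,0.15,-16],"delta_rot": [0,0,0]},
    {"travel": [0,0.15,-16.5],"delta_rot": [0,0,0]},
    {"travel": [0,0.15,-16.5],"delta_rot": [0,0,0]},
  ],
)

```text
t: 11.73
position: [0.3757, -0.0484, 0.049]
eef_rot: [-0.309, -3.123, 0.0]
ft_force: [-0.7, -0.9, -0.2]
grip_width: 0.0002
```

```bash
python3 - <<'E'
from h import *
q=[.5420,-.0815,-.2]
o=get_obs();print(o['t'],o['position'],w2d(o['position'],q),o['ft_force'])
f=grab_frame('scene');a=f[100:290,230:430,::-1];cv2.imwrite('pics/s10.png',cv2.resize(a,None,fx=3,fy=3,interpolation=cv2.INTER_CUBIC))
E
```

```text
11.7333 [ 0.37567054 -0.0483589   0.04900296] [-0.16959807 -0.00056408] [-0.66535675 -0.88247364 -0.18557662]
```

View pics/s10.png

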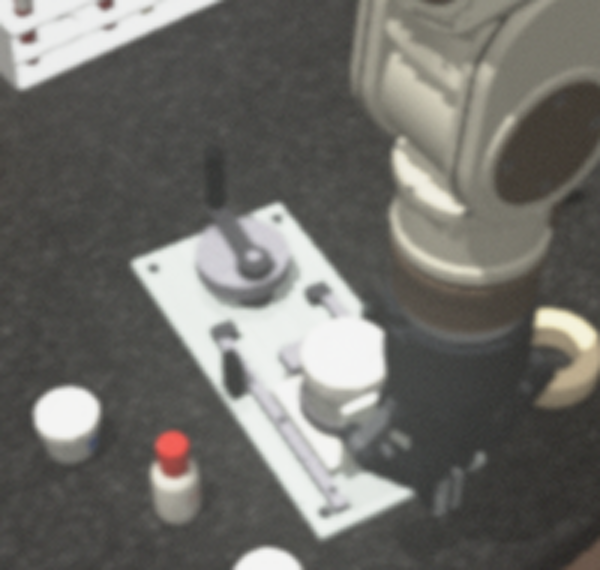

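>>> servo_tool(
  increments=[
    {"travel": [1,-0.2,0],"delta_rot": [0,0,0]},
    {"travel": [2,-0.4,0],"delta_rot": [0,0,0]},
    {"travel": [2.9,-0.59,0],"delta_rot": [0,0,0]},
    {"travel": [3.4,-0.69,0],"delta_rot": [0,0,0]},
    {"travel": [3.8,-0.77,0],"delta_rot": [0,0,0]},
    {"travel": [4.2,-0.85,0],"delta_rot": [0,0,0]},
    {"travel": [4.6,-0.93,0],"delta_rot": [0,0,0]},
    {"travel": [5.0,-1.01,0],"delta_rot": [0,0,0]},
  ],
)

```text
t: 12.45
position: [0.4261, -0.0587, 0.0501]
eef_rot: [-0.307, -3.125, -0.0]
ft_force: [-1.8, -0.0, 2.0]
grip_width: 0.0002
```

>>> servo_tool(
  increments=[
    {"travel": [0.4,-0.08,0],"delta_rot": [0,0,0]},
    {"travel": [0.8,-0.16,0],"delta_rot": [0,0,0]},
    {"travel": [1.2,-0.24,0],"delta_rot": [0,0,0]},
    {"travel": [1.6,-0.32,0],"delta_rot": [0,0,0]},
    {"travel": [2.0,-0.41,0],"delta_rot": [0,0,0]},
    {"travel": [2.4,-0.49,0],"delta_rot": [0,0,0]},
    {"travel": [2.8,-0.57,0],"delta_rot": [0,0,0]},
    {"travel": [3.2,-0.65,0],"delta_rot": [0,0,0]},
  ],
)

```text
t: 13.12
position: [0.459, -0.0653, 0.0502]
eef_rot: [-0.307, -3.126, 0.0]
ft_force: [-1.1, 0.2, -0.2]
grip_width: -0.0002
```

```bash
python3 - <<'E'
from h import *
q=[.5420,-.0815,-.2]
o=get_obs();print(o['t'],o['position'],w2d(o['position'],q),o['ft_force'])
f=grab_frame('scene');a=f[100:290,230:430,::-1];cv2.imwrite('pics/s11.png',cv2.resize(a,None,fx=3,fy=3,interpolation=cv2.INTER_CUBIC))
E
```

```text
13.1167 [ 0.45896279 -0.0653212   0.05016589] [-0.08459622 -0.00064065] [-1.08468186  0.19338792 -0.244346  ]
```

View pics/s11.png

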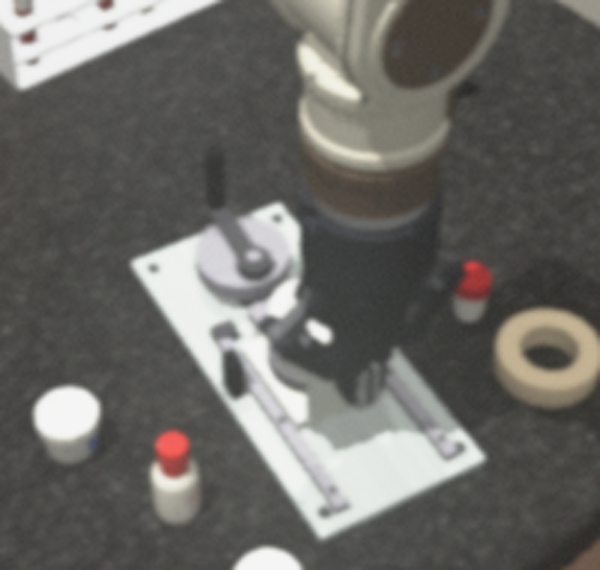

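>>> servo_tool(
  increments=[
    {"travel": [0.2,-0.04,0],"delta_rot": [0,0,0]},
    {"travel": [0.4,-0.08,0],"delta_rot": [0,0,0]},
    {"travel": [0.6,-0.12,0],"delta_rot": [0,0,0]},
    {"travel": [0.7,-0.14,0],"delta_rot": [0,0,0]},
  ],
)

```text
t: 13.5
position: [0.466, -0.0666, 0.0504]
eef_rot: [0.307, 3.126, 0.0]
ft_force: [-1.5, 1.0, 0.7]
grip_width: -0.0
```

>>> servo_tool(
  increments=[
    {"travel": [0.1,-0.02,0],"delta_rot": [0,0,0]},
    {"travel": [0.2,-0.04,0],"delta_rot": [0,0,0]},
    {"travel": [0.2,-0.04,0],"delta_rot": [0,0,0]},
  ],
)

```text
t: 13.75
position: [0.468, -0.0671, 0.0504]
eef_rot: [0.307, 3.126, -0.0]
ft_force: [-1.8, -0.9, -0.6]
grip_width: -0.0
```

>>> servo_tool(
  increments=[
    {"travel": [0.1,-0.02,0],"delta_rot": [0,0,0]},
    {"travel": [0.2,-0.04,0],"delta_rot": [0,0,0]},
    {"travel": [0.2,-0.04,0],"delta_rot": [0,0,0]},
  ],
)

```text
t: 14.0
position: [0.4693, -0.0673, 0.0503]
eef_rot: [-0.307, -3.125, -0.0]
ft_force: [-3.1, 0.4, 3.1]
grip_width: -0.0002
```

>>> servo_tool(
  increments=[
    {"travel": [0.1,-0.02,0],"delta_rot": [0,0,0]},
    {"travel": [0.2,-0.04,0],"delta_rot": [0,0,0]},
    {"travel": [0.2,-0.04,0],"delta_rot": [0,0,0]},
  ],
)

```text
t: 14.25
position: [0.4693, -0.0673, 0.05]
eef_rot: [-0.306, -3.122, -0.001]
ft_force: [-8.6, 1.6, 5.7]
grip_width: -0.0001
```

>>> servo_tool(
  increments=[
    {"travel": [0.1,-0.02,0],"delta_rot": [0,0,0]},
    {"travel": [0.1,-0.02,0],"delta_rot": [0,0,0]},
  ],
)

```text
t: 14.42
position: [0.4693, -0.0673, 0.0499]
eef_rot: [-0.306, -3.12, -0.001]
ft_force: [-9.1, 1.4, 7.0]
grip_width: 0.0002
```

>>> servo_tool(
  increments=[
    {"travel": [-1,0.2,0],"delta_rot": [0,0,0]},
    {"travel": [-3,0.6,0],"delta_rot": [0,0,0]},
    {"travel": [-6,1.2,0],"delta_rot": [0,0,0]},
    {"travel": [-8,1.6,2],"delta_rot": [0,0,0]},
    {"travel": [-8,1.6,6],"delta_rot": [0,0,0]},
    {"travel": [-8,1.6,10],"delta_rot": [0,0,0]},
    {"travel": [-8,1.6,14],"delta_rot": [0,0,0]},
    {"travel": [-8,1.6,17],"delta_rot": [0,0,0]},
  ],
)

```text
t: 15.08
position: [0.3944, -0.0522, 0.2242]
eef_rot: [0.306, 3.12, -0.0]
ft_force: [1.3, -0.5, -0.6]
grip_width: -0.0001
```

>>> servo_tool(
  increments=[
    {"travel": [-3,-3,1],"delta_rot": [0,0,0]},
    {"travel": [-5,-6,2],"delta_rot": [0,0,0]},
    {"travel": [-7,-9,2],"delta_rot": [0,0,0]},
    {"travel": [-8,-12,2],"delta_rot": [0,0,0]},
    {"travel": [-8,-15,2],"delta_rot": [0,0,0]},
    {"travel": [-8,-18,2],"delta_rot": [0,0,0]},
    {"travel": [-8,-21,2],"delta_rot": [0,0,0]},
    {"travel": [-8,-24,2],"delta_rot": [0,0,0]},
  ],
)

```text
t: 15.75
position: [0.3131, -0.2943, 0.2409]
eef_rot: [0.308, 3.124, -0.003]
ft_force: [1.1, -1.0, -0.3]
grip_width: -0.0002
```

```bash
python3 - <<'E'
from h import *
q=[.5420,-.0815,-.2]
o=get_obs();print(o['t'],o['position'],o['ft_force'])
f=grab_frame('scene');a=f[100:290,230:430,::-1];cv2.imwrite('pics/s12.png',cv2.resize(a,None,fx=3,fy=3,interpolation=cv2.INTER_CUBIC))
f=grab_frame('top');a=f[120:260,230:400,::-1];cv2.imwrite('pics/t12.png',cv2.resize(a,None,fx=4,fy=4,interpolation=cv2.INTER_CUBIC))
P=[[-.0195,0,.07],[.103,0,.091],[.103,0,.042],[.045,0,.044]]
print('cup,pintop,pinbase,hub scene',((proj('scene',d2w(P,q))-[230,100]+.4)*3).round().tolist(),'top',((proj('top',d2w(P,q))-[230,120]+.4)*4).round().tolist())
E
```

```text
15.75 [ 0.31314125 -0.29430338  0.24094741] [ 1.10516267 -1.00730332 -0.25482688]
cup,pintop,pinbase,hub scene [[307.0, 297.0], [212.0, 153.0], [215.0, 207.0], [256.0, 259.0]] top [[341.0, 277.0], [391.0, 35.0], [387.0, 60.0], [365.0, 164.0]]
```

View pics/s12.png

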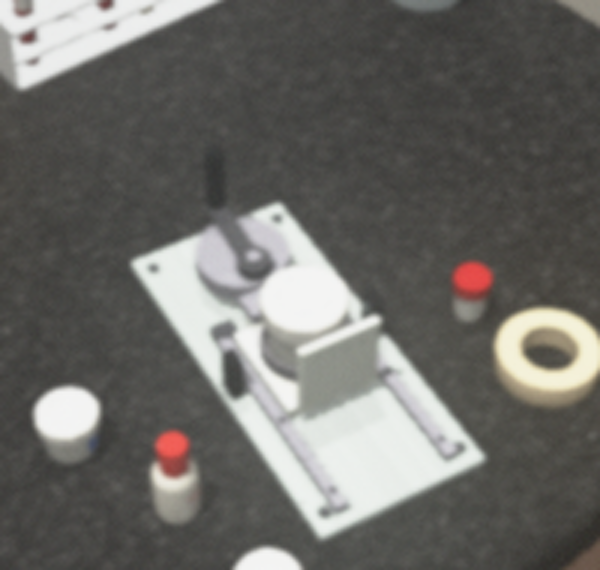

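View pics/t12.png

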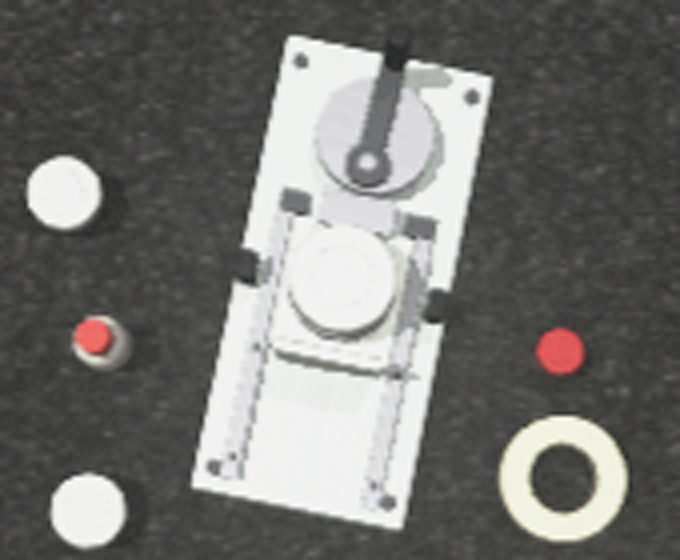

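```bash
python3 - <<'E'
from workcell import *
print(env.finish_job())
E
```

```text
the job is handed in; nothing more can be done
None
```

I docked the cup and handed the job in at about 16 s; the interface gives no verdict.

**Cam:** I pushed the handle clockwise round the left side with closed fingers. The first push stopped about 0.09 rad short, so I nudged it again. The wrist view then put the handle within about 0.02 rad of straight away from the carriage. The final top view suggests up to 0.03 rad, which is about what that camera can resolve.

**Carriage:** After that I pushed the rear plate until it stopped. The tool no longer moved while the force rose to about 9 N along the slide. The final pictures show the cup within about 1–2 mm of where a 50 mm travel should put it.

**Cup and loose things:** The cup is upright in its seat, and I saw no sign that the arm touched it. In the last pictures the dropper, vial, tape and spare cups are where they started, and the arm stood clear of everything.

**Pushing height:** The tool rode up about 3 mm during the first push on the handle, so I lowered it for the rest of the turn. Contact with the pin was kept throughout.

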